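Press the wheelset and hold the hood at its balance point

TASK

Press the model wheelset: with the hood of the small axle press shut, pull its sprung lever by the ball right down to the stop, then ease it back slowly to its rest in some three seconds, keeping hold all the way so that it never snaps back, and let it go. Then take the hood by its knob, swing it up to its over-centre balance point, a little past upright where it would fall neither shut nor backwards, and finish while still holding the knob there so that I can lift the wheelset out. Do not let the hood drop or tip over backwards, and leave the paint jar, the grey wagon and the tape roll where they are.

Things in the scene. Friction and masses are not known exactly. Their poses are not given: they have to be found in the camera images.
- press: The axle press, screwed to the bench: grey base plate 125 x 215 x 12 mm and an open chamber 96 x 120 mm, walls 68 mm high, with a wheelset inside. Origin at bench height under the middle of the chamber; +x to its back (hinge side, away from the robot at zero yaw), +y to its left (lever side, with the gear housing, 86 mm high), z up. On the right half of the bench, yaw up to 0.35 rad either way.
- press_lever (a joint): Lever angle about its pivot (press's y axis): 0 at rest, ball leaning 0.35 rad from vertical towards the back; grows as the ball is pulled to the front; 1.2 rad at the lower stop (ball 0.85 rad forward of vertical). A spring pushes it back: under 1 N at the ball near rest, about 9 N at the stop. Let go away from rest it snaps back too fast; within 0.05 rad of rest it closes softly.
- lever_pivot (a point): Pivot of the lever, on its centre plane: 5 mm behind, 107 mm left of and 62 mm above the press's origin. The ball's centre moves on a circle of 120 mm round it in the press's x-z plane.
- lever_knob (a point): Black ball, 24 mm diameter, on the end of the lever (round steel rod, 9 mm). This point is the ball's centre, 175 mm above the bench at rest, 141 mm at the lower stop. Gripped from above with one finger on each side along the press's y axis it turns between the fingers, so the gripper can stay pointing down.
- press_hood (a joint): Hood angle about its hinge (press's y axis): 0 shut, pi/2 with its plate upright, 2.6 rad at the rear stop. The hinge is nearly free. The heavy front lip shifts the balance point past upright: the hood balances at 1.756 rad (just over 100 degrees from shut); below that it falls shut, above it falls backwards.
- hood_hinge (a point): Middle of the hood's hinge axis: 53 mm behind and 72 mm above the press's origin.
- hood_cg (a point): Centre of mass of the hood with its knob, 90 mm from the hinge axis, 17 mm below the plate when shut. The hood balances when this point is straight above the hinge axis.
- hood_knob (a point): Black ball, 24 mm diameter, on a stem at the middle of the free front edge of the hood (clear window in a steel frame, 122 mm wide, front lip 45 mm deep with a weight bar at its foot). This point is the ball's centre, 145 mm from the hinge axis in the plate's plane; 72 mm above the bench when shut, 215 at balance. The lip is 36 mm behind it. Gripped as the lever's ball, it turns between the fingers.
- jar4: Bystander: paint jar, 26 mm across, 34 mm high, in front of the press. Origin at the centre of its underside.
- wagon_grey: Bystander: grey model wagon 28 x 111 x 26 mm, in front of the press. Origin at the centre of its underside, y along its length.
- tape_roll: Bystander: roll of tape lying flat, 80 mm across, 19 mm high, behind the press. Origin at the centre of its underside.

How it is judged:
By the outcome, as a careful person would: the job done as asked, in the order asked, and still so for the second after the job is handed in, while the arm keeps its last pose, push and grip.
It also fails if it takes over 72 s, if anything falls off the work surface, if the arm or the gripper's body presses on something with over 40 N, if the wrist force passes 120 N, or if a joint passes its speed limit or range.

ROBOT

A 7-joint arm with a two-finger parallel gripper is mounted at the origin on a cart in front of the work surface, level with it; the furniture and walls round the work are solid. World frame = base frame: x ahead of the robot, y to its left, z up, the work surface at z = 0. Lengths are in m, angles in degrees, forces in N, time in s.
With the tool pointing down it reaches from about 0.425 to 0.875 m from the base axis. Payload 4.7 kg.
Tool frame: the origin (TCP) lies at the very end of the fingers, on their centre line; the grasp point (between the pads) lies 19 mm behind it; z points along the fingers, y is the line along which they close (so a half turn about z gives the same grasp; the last joint's range is limited). The gripper opens to 87 mm and grips with 3 to 60 N. Pads are 19 mm wide; open, the fingers measure 117 mm over their backs; the gripper's body (75 mm by 190 mm) begins 51 mm behind the grasp point.
Start: joints at [-66.916, 18.392, -4.016, 83.108, 1.295, 78.541, -3.26], TCP at [0.246, 0.601, 0.223] pointing down, gripper open.
Joint ranges: [-163.93, 163.93], [-17.29, 119.83], [-79.2, 71.16], [3.27, 140.29], [-89.18, 269.18], [5.43, 117.66], [-154.24, 154.24]. Speed limits (degrees/s): [147.25, 147.25, 180, 180, 180, 180, 180].

INTERFACE

Orientations are given as [roll, pitch, yaw] about the fixed x, y, z axes, in that order (R = Rz(yaw) Ry(pitch) Rx(roll)).
In Python, from cell import telemetry, cams, env gives the robot as it stands.
- The arm moves only by the tool arm_command, never from a script. Its argument "series" is text: rows parted by semicolons, each of 5 numbers parted by spaces: the shift along the tool's x, y, z in mm, then the turn about the tool's z in rad, then the closure in counts, from 0 (fully open) to 255 (shut). A call has 1 to 20 rows; each row shifts and turns the commanded pose from where the row before left it, along the tool's axes as they then stand; what a row does not reach is not made up. A row lasts 1/12 s, in which the tool goes at most 41.7 mm and 7.16 degrees, less where a joint would pass 70% of its speed; a pose out of reach is approached as far as the arm can. A call is refused whole if a number of a shift passes 41.7 or a number of a turn 0.125, either way. A call with a gripper value outside its range is refused whole. The fingers move at their own pace and stop on an object; "squeeze" is the grip in N (left out, the last holds). Time passes only in rows, so rows that do not move let the fingers close. It gives the time, the measured TCP pose, the force, the opening and the grip force at its end, in the units of the state.
- telemetry.get_obs(): the state, without advancing time (a new reading comes with each control period).
- cams.read_camera(name): name is "scene" or "top"; returns the picture (400x640x3 uint8, blue, green, red); there is no depth.
- cams.calibration(name): a dict with "K" (3x3 intrinsics, pixels), "origin" and "rotation" of the camera in the world. Camera axes: x right, y down, z forward; pixel columns grow to the right and rows downward; lengths in m; the calibration is good to about 2 mm. A picture is of the moment at which its call begins. calibration takes no time and is no camera call.
- env.sign_off(): hands the job in; it is judged then, once.
The state is a dict: "time_s": time; "qpos": joint angles; "joint_velocities": joint speeds; "effort": joint torques, N m; "tool_pos": TCP position; "tool_rot": TCP orientation; "force": force on the tool from outside, world axes, zero at the start; "wrist_torque": the same for the moment, N m; "grip_width": finger opening in m; "grasp_force": force on a finger pad.
Only numpy, scipy, OpenCV 4.12 (cv2) and the standard library are available. Lean on these libraries where they do the work, as an engineer would, in place of code of your own. Each camera call takes 0.05 s, during which the arm holds its last target. There are 200 camera calls.

## Working session

There is one attempt and no reset: what is moved stays moved. The work goes in short steps, Python scripts to look and compute and a tool call to move; the robot and the scene stay as the last step left them, time stands still between calls to the robot, and variables do not carry over. Pictures are saved under pics/ and viewed, at most 10 in all, crops included, and the job is handed in when it is done.

Besides the shell and the picture viewer there is one more tool, called after "Request:" by a JSON object that holds its "name" and its "arguments". arm_command: Moves the arm, as the interface text tells. Its arguments: {"type":"object","properties":{"series":{"type":"string"},"squeeze":{"type":"number"}},"required":["series"]}

```bash
mkdir -p pics; python3 - <<'E'
from cell import telemetry,cams,env
import cv2
for n in("scene","top"):
    cv2.imwrite(f"pics/{n}0.png",cams.read_camera(n)); c=cams.calibration(n); print(n,c)
o=telemetry.get_obs();print(o)
E
```

```text
scene {'K': array([[380.73249128,   0.        , 319.45487338],
       [  0.        , 380.73249128, 200.14139677],
       [  0.        ,   0.        ,   1.        ]]), 'origin': array([ 0.1754139 , -0.8487974 ,  0.49668033]), 'rotation': array([-1.16526969e+02, -5.98624746e-02, -3.00138220e+01])}
top {'K': array([[451.43717135,   0.        , 325.04035249],
       [  0.        , 451.43717135, 197.05652306],
       [  0.        ,   0.        ,   1.        ]]), 'origin': array([ 0.49340621, -0.2182385 ,  0.96419383]), 'rotation': array([-173.46544676,    1.81377038,  -88.45911561])}
{'time_s': 0.1, 'qpos': array([-66.91857513,  18.43777146,  -4.01631424,  83.16978682,
         1.29470938,  78.54108682,  -3.26115284]), 'joint_velocities': array([ 0.02035791, -0.13555266,  0.04109043, -0.06950627, -0.00781108,
       -0.05199632, -0.04380685]), 'effort': array([ 5.62191497e-05, -4.92569947e+01, -4.05807188e-01, -3.13399994e+01,
       -6.42835326e-02,  3.94646998e-02,  7.00328542e-05]), 'tool_pos': array([0.24621077, 0.6010093 , 0.22152103]), 'tool_rot': array([-1.79896578e+02,  5.00113908e-03,  1.57727748e+02]), 'force': array([-0.496795  , -0.04948439, -0.02774288]), 'wrist_torque': array([-0.03002579,  0.01629642, -0.037952  ]), 'grasp_force': 0.0, 'grip_width': 0.08709960062388726}
```

View pics/top0.png

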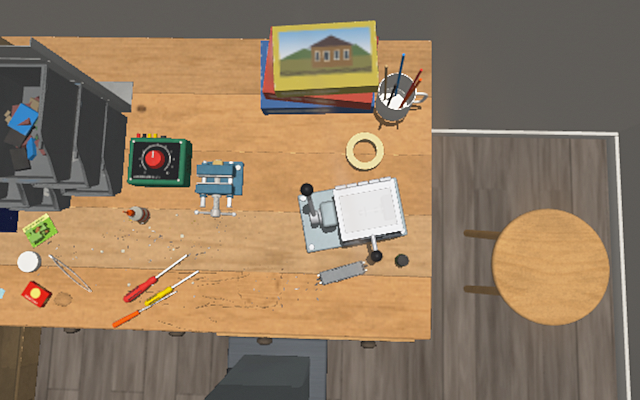

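View pics/scene0.png

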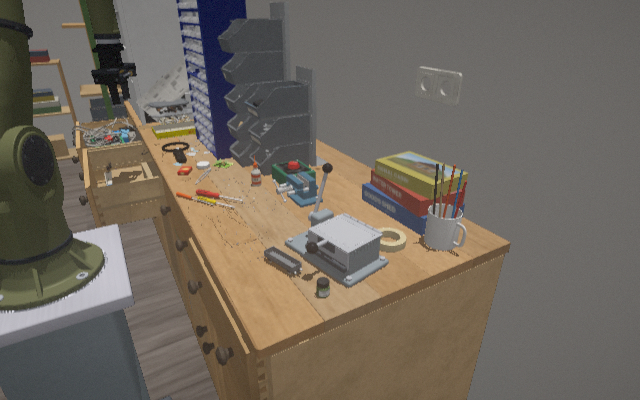

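The top view shows the lever ball near (307,189), the hood knob near (376,256), the jar at (402,261), the wagon at (342,272) and the tape at (365,151). In the scene view the lever ball is near (327,168) and the hood knob near (312,247). Next I fit the press pose to the two balls.

```bash
cat > h.py <<'E'
import numpy as np,cv2
from scipy.spatial.transform import Rotation as R
from scipy.optimize import least_squares
from cell import telemetry,cams,env
def proj(n,P):
    c=cams.calibration(n);Rm=R.from_euler('xyz',c['rotation'],degrees=True).as_matrix()
    q=c['K']@(Rm.T@(np.asarray(P)-c['origin']));return q[:2]/q[2]
def ray(n,uv,z):
    c=cams.calibration(n);Rm=R.from_euler('xyz',c['rotation'],degrees=True).as_matrix()
    d=Rm@np.linalg.solve(c['K'],[*uv,1]);o=c['origin'];return o+d*(z-o[2])/d[2]
def blob(im,uv,r=9,t=75):
    u,v=uv;g=im[v-r:v+r+1,u-r:u+r+1].max(2);n,l,s,c=cv2.connectedComponentsWithStats((g<t).astype(np.uint8))
    i=1+np.argmax(s[1:,4]);return c[i]+[u-r,v-r],s[i]
def lev(a,r=.12): return np.array([.005+r*np.sin(.35-a),.107,.062+r*np.cos(.35-a)])
def hood(a): return np.array([.053-.145*np.cos(a),0,.072+.145*np.sin(a)])
def W(p,P): c,s=np.cos(p[2]),np.sin(p[2]);return np.array([p[0]+c*P[0]-s*P[1],p[1]+s*P[0]+c*P[1],P[2]])
E
python3 - <<'E'
from h import *
im={n:cv2.imread(f"pics/{n}0.png") for n in("top","scene")}
ob=[]
for n,uv,P in(("top",(307,189),lev(0)),("top",(376,256),hood(0)),("scene",(327,168),lev(0)),("scene",(312,247),hood(0))):
    b,s=blob(im[n],uv);print(n,b,s);ob.append((n,b,P))
f=lambda p:np.concatenate([proj(n,W(p,P))-b for n,b,P in ob])
s=least_squares(f,[.55,-.3,0],loss='soft_l1');print(s.x,f(s.x))
for n,b,P in ob[:2]:print(ray(n,b,P[2]),W(s.x,P))
print('jar',ray("top",(402,261),.03),'wagon',ray("top",(319,279),.026),ray("top",(366,266),.026),'tape',ray("top",(365,151),.015))
p=s.x
for a in(0,1.2):print('lev',a,W(p,lev(a)))
for a in(0,1.756):print('hood',a,W(p,hood(a)))
E
```

```text
top [306.38709677 189.52419355] [  2   4  13  13 124]
top [375.91919192 255.63636364] [ 4  3 11 12 99]
scene [326.9047619  167.87301587] [ 5  5  9  9 63]
scene [312.90322581 248.91129032] [  3   5  16  14 124]
[ 0.5724027  -0.271624    0.20819402] [-0.059365    0.20250715  0.43627935 -0.19426768  0.23953469  0.16540988
 -0.38021124 -0.88319093]
[ 0.59580076 -0.1574898   0.17472473] [ 0.59543773 -0.15739615  0.17472473]
[ 0.48198958 -0.2897954   0.072     ] [ 0.48238937 -0.29063978  0.072     ]
jar [ 0.47205277 -0.34633506  0.03      ] wagon [ 0.43068828 -0.17780514  0.026     ] [ 0.45976404 -0.27350647  0.026     ] tape [ 0.70232773 -0.26799127  0.015     ]
lev 0 [ 0.59543773 -0.15739615  0.17472473]
lev 1.2 [ 0.4669717  -0.18453527  0.14119798]
hood 0 [ 0.48238937 -0.29063978  0.072     ]
hood 1.756 [ 0.65038289 -0.25515028  0.21452032]
```

```bash
python3 - <<'E'
from h import *
for uv in((100,205),(125,190),(50,210),(60,180),(130,110),(100,110),(5,208)):
    print(uv,[ray("top",uv,z)[:2].round(3).tolist() for z in(0.,.15,.3)])
for uv in((235,150),(240,165),(315,140),(230,100),(222,35)):
    print(uv,[ray("scene",uv,z)[:2].round(3).tolist() for z in(0.,.15,.3)])
E
```

```text
(100, 205) [[0.574, 0.306], [0.562, 0.224], [0.549, 0.143]]
(125, 190) [[0.608, 0.253], [0.59, 0.18], [0.573, 0.106]]
(50, 210) [[0.561, 0.416], [0.55, 0.317], [0.54, 0.219]]
(60, 180) [[0.627, 0.4], [0.606, 0.304], [0.586, 0.208]]
(130, 110) [[0.788, 0.256], [0.742, 0.182], [0.697, 0.108]]
(100, 110) [[0.787, 0.324], [0.741, 0.239], [0.696, 0.155]]
(5, 208) [[0.563, 0.517], [0.552, 0.403], [0.541, 0.288]]
(235, 150) [[0.606, 0.565], [0.476, 0.138], [0.346, -0.289]]
(240, 165) [[0.568, 0.398], [0.449, 0.022], [0.331, -0.355]]
(315, 140) [[0.945, 0.52], [0.713, 0.107], [0.48, -0.307]]
(230, 100) [[0.887, 1.485], [0.672, 0.78], [0.457, 0.075]]
(222, 35) [[2.902, 8.193], [2.079, 5.462], [1.255, 2.732]]
```

```bash
python3 - <<'E'
import cv2
a=cv2.imread("pics/top0.png")[170:300,270:430];b=cv2.imread("pics/scene0.png")[0:300,150:450]
a=cv2.resize(a,None,fx=2.5,fy=2.5,interpolation=3);b=cv2.resize(b,(390,390))
import numpy as np
a=cv2.copyMakeBorder(a,0,390-a.shape[0],0,0,0);cv2.imwrite("pics/c.png",np.hstack([a,b]))
E
```

```text
(no output)
```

View pics/c.png

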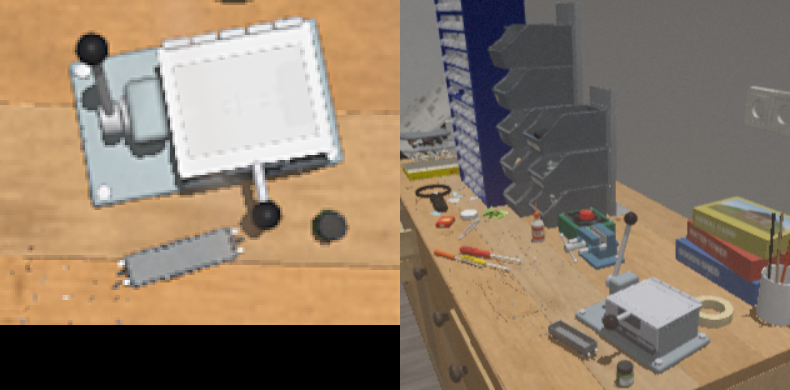

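Request:
{"name": "arm_command", "arguments": {"series": "-25.3 -25.7 0 0 0;-25.3 -25.7 0 0 0;-25.3 -25.7 0 0 0;-25.3 -25.7 0 0 0;-25.3 -25.7 0 0 0;-25.3 -25.7 0 0 0;-25.3 -25.7 0 0 0;-25.3 -25.7 0 0 0;-25.3 -25.7 0 0 0;-25.3 -25.7 0 0 0;-25.3 -25.7 0 0 0;-25.3 -25.7 0 0 0;-21.1 -31.9 -2 0 0;-21.1 -31.9 -2 0 0;-21.1 -31.9 -2 0 0;-21.1 -31.9 -2 0 0;-21.1 -31.9 -2 0 0;-21.1 -31.9 -2 0 0;-21.1 -31.9 -2 0 0;-21.1 -31.9 -2 0 0", "squeeze": 20}}

```text
time_s: 1.77
tool_pos: [0.4696, -0.101, 0.2386]
tool_rot: [180.0, 0.0, 157.7]
force: [1.6, -0.1, 0.0]
grip_width: 0.0872
grasp_force: 0.0
```

Request:
{"name": "arm_command", "arguments": {"series": "0 0 0 0.125 0;0 0 0 0.125 0;0 0 0 0.125 0;0 0 0 0.125 0;0 0 0 0.125 0;0 0 0 0.125 0;0 0 0 0.125 0;0 0 0 0.125 0;0 0 0 0.125 0;0 0 0 0.125 0;0 0 0 0.125 0;0 0 0 0.125 0;0 0 0 0.125 0;0 0 0 0.125 0;0 0 0 0.125 0;0 0 0 0.125 0;0 0 0 0.125 0;0 0 0 0.125 0;0 0 0 0.125 0;0 0 0 0.125 0"}}

```text
time_s: 3.43
tool_pos: [0.4696, -0.0991, 0.2382]
tool_rot: [-180.0, 0.0, 14.1]
force: [0.6, 0.8, -0.4]
grip_width: 0.0872
grasp_force: 0.0
```

Request:
{"name": "arm_command", "arguments": {"series": "0 0 0 0.038 80;15.9 11.9 0 0 80;15.9 11.9 0 0 80;15.9 11.9 0 0 80;15.9 11.9 0 0 80;15.9 11.9 0 0 80;15.9 11.9 0 0 80;15.6 11.6 0 0 80;0 0 0 0 80;0 0 0 0 80;0 0 0 0 80"}}

```text
time_s: 4.35
tool_pos: [0.5953, -0.1564, 0.238]
tool_rot: [-180.0, 0.1, 12.3]
force: [-0.8, 0.1, -0.4]
grip_width: 0.0603
grasp_force: 0.0
```

```bash
python3 - <<'E'
from h import *
o=telemetry.get_obs();print(o['tool_pos'],o['tool_rot'],o['qpos'],o['force'],o['grip_width'])
a=cams.read_camera("top")[130:290,240:440];b=cams.read_camera("scene")[60:300,200:440]
cv2.imwrite("pics/d.png",np.hstack([cv2.resize(a,(400,320),interpolation=3),cv2.resize(b,(320,320),interpolation=3)]))
E
```

```text
[ 0.59529839 -0.15635585  0.23802315] [-1.79960364e+02  7.87048914e-02  1.23000625e+01] [-15.81721018  15.25558926  34.21000374  88.15698841  -8.65311697
  79.34158576 -58.63096454] [-0.83676474  0.07926621 -0.39563553] 0.060335641686955745
```

View pics/d.png

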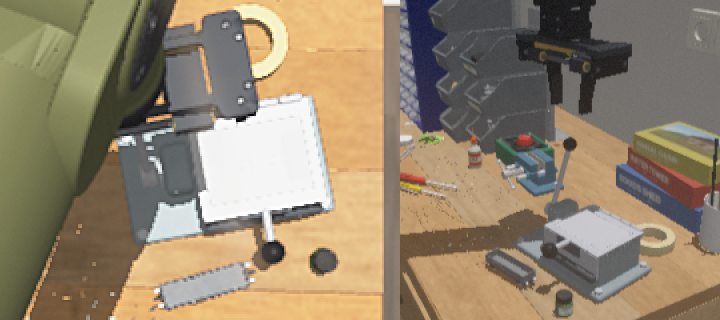

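Request:
{"name": "arm_command", "arguments": {"series": "0 1 20 0.006 80;0 0 20 0 80;0 0 20 0 80;0 0 15 0 80;0 0 7 0 80;0 0 0 0 80;0 0 0 0 80;0 0 0 0 80", "squeeze": 30}}

```text
time_s: 5.12
tool_pos: [0.597, -0.1576, 0.158]
tool_rot: [180.0, -0.1, 12.0]
force: [-0.2, -0.6, 0.0]
grip_width: 0.0594
grasp_force: 0.0
```

Request:
{"name": "arm_command", "arguments": {"series": "0 0 0 0 255;0 0 0 0 255;0 0 0 0 255;0 0 0 0 255;0 0 0 0 255;0 0 0 0 255;0 0 0 0 255;0 0 0 0 255"}}

```text
time_s: 5.78
tool_pos: [0.5962, -0.1561, 0.1564]
tool_rot: [-179.9, 0.0, 12.0]
force: [-0.9, 3.5, 1.2]
grip_width: 0.0217
grasp_force: 30.0
```

```bash
python3 - <<'E'
from h import *
for i in range(3):
    b=cams.read_camera("scene");o=telemetry.get_obs();print(o['tool_pos'],o['grip_width'],o['force'])
print(proj("scene",[.5954,-.1574,.1747]),proj("scene",o['tool_pos']))
cv2.imwrite("pics/e.png",cv2.resize(b[110:210,270:390],(720,600),interpolation=cv2.INTER_NEAREST))
E
```

```text
[ 0.59620995 -0.15612788  0.15645529] 0.022183238654213115 [-0.7608851   3.57332674  1.56705197]
[ 0.5962077  -0.15612648  0.15647688] 0.02200521498363257 [-1.21247566  4.14579913  1.78928967]
[ 0.59622545 -0.1561453   0.15646236] 0.022358988011693958 [-1.42078578  4.10779492  1.55099425]
[327.13086704 168.05214874] [327.07738872 175.19324304]
```

View pics/e.png

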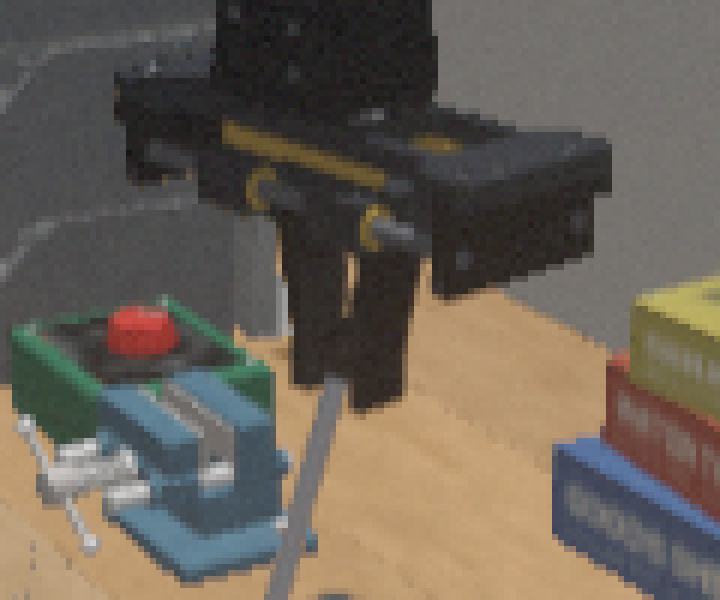

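The picture shows the ball enclosed between the fingertips at crop (345,375), with the rod running down from it, so the grasp is good. Next I work out the arc increments.

```bash
cat >> h.py <<'E'
def rows(f,A,g):
    P=np.array([f(a) for a in A])*1000;C=np.round((P-P[0])[:,[0,2]],1);D=np.diff(C,axis=0)
    return ";".join(f"{x:.1f} 0 {-z:.1f} 0 {g}" for x,z in D)
E
python3 - <<'E'
from h import *
A=np.linspace(0,1.2,37);print(rows(lev,A[:19],255));print(rows(lev,A[18:],255))
E
```

```text
-3.8 0 -1.3 0 255;-3.8 0 -1.2 0 255;-3.9 0 -1.0 0 255;-3.9 0 -1.0 0 255;-3.9 0 -0.8 0 255;-3.9 0 -0.6 0 255;-4.0 0 -0.6 0 255;-4.0 0 -0.4 0 255;-4.0 0 -0.2 0 255;-3.9 0 -0.2 0 255;-4.0 0 -0.0 0 255;-4.0 0 0.2 0 255;-4.0 0 0.2 0 255;-4.0 0 0.4 0 255;-4.0 0 0.6 0 255;-3.9 0 0.6 0 255;-3.9 0 0.8 0 255;-3.9 0 1.0 0 255
-3.9 0 1.1 0 255;-3.8 0 1.1 0 255;-3.8 0 1.3 0 255;-3.7 0 1.5 0 255;-3.7 0 1.5 0 255;-3.6 0 1.7 0 255;-3.6 0 1.8 0 255;-3.5 0 1.9 0 255;-3.4 0 2.1 0 255;-3.4 0 2.1 0 255;-3.3 0 2.3 0 255;-3.2 0 2.3 0 255;-3.2 0 2.5 0 255;-3.0 0 2.6 0 255;-3.0 0 2.7 0 255;-2.9 0 2.7 0 255;-2.8 0 2.9 0 255;-2.7 0 3.0 0 255
```

Request:
{"name": "arm_command", "arguments": {"series": "-3.8 -1 -1.3 0 255;-3.8 0 -1.2 0 255;-3.9 0 -1.0 0 255;-3.9 0 -1.0 0 255;-3.9 0 -0.8 0 255;-3.9 0 -0.6 0 255;-4.0 0 -0.6 0 255;-4.0 0 -0.4 0 255;-4.0 0 -0.2 0 255;-3.9 0 -0.2 0 255;-4.0 0 0 0 255;-4.0 0 0.2 0 255;-4.0 0 0.2 0 255;-4.0 0 0.4 0 255;-4.0 0 0.6 0 255;-3.9 0 0.6 0 255;-3.9 0 0.8 0 255;-3.9 0 1.0 0 255"}}

```text
time_s: 7.43
tool_pos: [0.5286, -0.1701, 0.1612]
tool_rot: [-180.0, -0.3, 12.0]
force: [3.8, 7.2, 1.8]
grip_width: 0.0223
grasp_force: 30.0
```

Request:
{"name": "arm_command", "arguments": {"series": "-3.9 -0.5 1.1 0 255;-3.8 -0.5 1.1 0 255;-3.8 -0.5 1.3 0 255;-3.7 0 1.5 0 255;-3.7 0 1.5 0 255;-3.6 0 1.7 0 255;-3.6 0 1.8 0 255;-3.5 0 1.9 0 255;-3.4 0 2.1 0 255;-3.4 0 2.1 0 255;-3.3 0 2.3 0 255;-3.2 0 2.3 0 255;-3.2 0 2.5 0 255;-3.0 0 2.6 0 255;-3.0 0 2.7 0 255;-2.9 0 2.7 0 255;-2.8 0 2.9 0 255;-2.7 0 3.0 0 255"}}

```text
time_s: 8.93
tool_pos: [0.4683, -0.1826, 0.126]
tool_rot: [-180.0, -0.2, 11.9]
force: [-4.0, 6.0, 16.5]
grip_width: 0.0215
grasp_force: 30.0
```

Request:
{"name": "arm_command", "arguments": {"series": "0 0 0 0 255;0 0 0 0 255;0 0 0 0 255"}}

```text
time_s: 9.18
tool_pos: [0.468, -0.1826, 0.1257]
tool_rot: [-180.0, -0.2, 11.9]
force: [-3.2, 6.1, 14.8]
grip_width: 0.0219
grasp_force: 30.0
```

Request:
{"name": "arm_command", "arguments": {"series": "-2.5 -0.5 0.3 0 255;-2.4 -0.5 0.7 0 255;0 -0.5 0 0 255;0 0 0 0 255;0 0 0 0 255"}}

```text
time_s: 9.6
tool_pos: [0.4671, -0.1827, 0.125]
tool_rot: [179.8, -0.6, 12.0]
force: [9.0, 3.3, 3.8]
grip_width: 0.0217
grasp_force: 30.0
```

```bash
cat >> h.py <<'E'
def st(a=None):
    o=telemetry.get_obs();p=[.5724,-.27162,.20819];F=o['force'];c,s=np.cos(p[2]),np.sin(p[2])
    d=o['tool_pos']-[p[0],p[1],0];P=np.array([c*d[0]+s*d[1],-s*d[0]+c*d[1],d[2]+.019]);f=np.array([c*F[0]+s*F[1],-s*F[0]+c*F[1],F[2]])
    print('t',o['time_s'],'P',(P*1000).round(1),'f',f.round(1),'w',round(o['grip_width'],4),'q',o['qpos'].round(0),o['tool_rot'].round(1))
    v=P-[.005,.107,.062];print('lever a',.35-np.arctan2(v[0],v[2]),'r',np.hypot(v[0],v[2]))
    v=P-[.053,0,.072];h=np.arctan2(v[2],-v[0]);print('hood a',h,'r',np.hypot(v[0],v[2]))
    t=.35-(.35-np.arctan2(P[0]-.005,P[2]-.062));u=np.array([np.sin(t),np.cos(t)]);print('lever f rad',f[0]*u[0]+f[2]*u[1],'f back',f[0]*u[1]-f[2]*u[0])
E
python3 -c "
from h import *
st()"
```

```text
t 9.6 P [-84.7 108.7 144. ] f [9.5 1.4 3.8] w 0.0217 q [-16.   4.  36. 113.  -3.  64. -57.] [179.8  -0.6  12. ]
lever a 1.180362952375292 r 0.12149283165538881
hood a 0.4816026228471974 r 0.15535407216973024
lever f rad -4.428262462451727 f back 9.24718100792694
```

Request:
{"name": "arm_command", "arguments": {"series": "-0.7 0 1.1 0 255;-0.7 0 1.1 0 255;-0.6 0 1.2 0 255;0 0 0 0 255;0 0 0 0 255;0 0 0 0 255"}}

```text
time_s: 10.1
tool_pos: [0.464, -0.1834, 0.1216]
tool_rot: [179.8, -0.5, 11.9]
force: [6.1, 2.5, 6.9]
grip_width: 0.0214
grasp_force: 29.9
```

```bash
python3 -c "
from h import *
st()"
```

```text
t 10.1 P [-87.8 108.7 140.6] f [6.5 1.2 6.9] w 0.0214 q [-16.   4.  36. 113.  -3.  63. -57.] [179.8  -0.5  11.9]
lever a 1.2181875589021005 r 0.12159831468611319
hood a 0.45324589791229875 r 0.1566118653988726
lever f rad -0.46703369409133355 f back 9.436682243953022
```

Request:
{"name": "arm_command", "arguments": {"series": "-0.6 0 0.8 0 255;-0.7 0 0.7 0 255;-0.7 0 0.8 0 255;0 0 0 0 255;0 0 0 0 255;0 0 0 0 255"}}

```text
time_s: 10.6
tool_pos: [0.4621, -0.1838, 0.1193]
tool_rot: [179.8, -0.5, 11.9]
force: [5.4, 3.2, 7.8]
grip_width: 0.0214
grasp_force: 29.8
```

```bash
python3 -c "
from h import *
st()"
```

```text
t 10.6 P [-89.8 108.7 138.3] f [5.9 2.  7.8] w 0.0214 q [-16.   4.  36. 113.  -3.  63. -57.] [179.8  -0.5  11.9]
lever a 1.2426090982004991 r 0.12168934028907538
hood a 0.43503851803582333 r 0.15742434189861162
lever f rad 0.29485746385131506 f back 9.780940279725836
```

```bash
python3 - <<'E'
from h import *
b=cams.read_camera("scene");p=[.5724,-.27162,.20819]
k=8;x0,y0=260,160;c=cv2.resize(b[y0:y0+70,x0:x0+90],None,fx=k,fy=k,interpolation=cv2.INTER_CUBIC)
for a,col in((1.1,(255,0,0)),(1.2,(0,255,0)),(1.3,(0,0,255))):
    for r in(.03,.05,.07,.09,.12):
        q=(proj("scene",W(p,lev(a,r)))-[x0,y0]+.5)*k;cv2.circle(c,tuple(int(v) for v in q),3,col,-1)
cv2.imwrite("pics/f.png",c)
E
```

```text
(no output)
```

View pics/f.png

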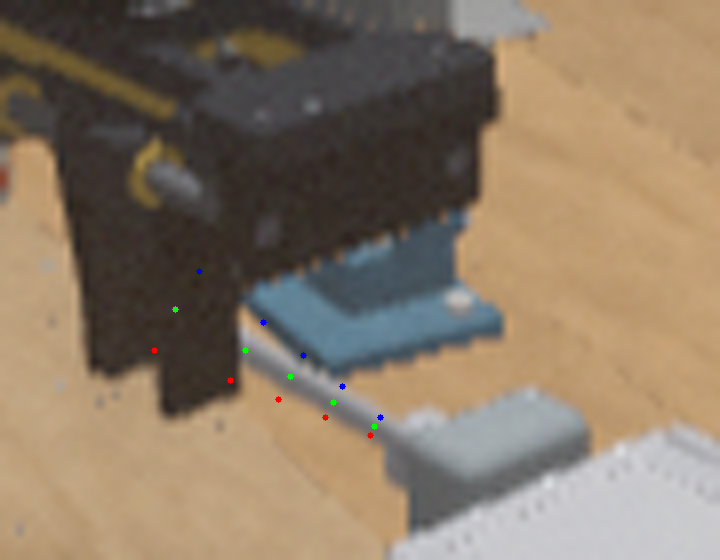

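Request:
{"name": "arm_command", "arguments": {"series": "0 0 0 0 255;-0.7 0 0.8 0 255;-0.7 0 0.8 0 255;-0.7 0 0.7 0 255;0 0 0 0 255;0 0 0 0 255", "squeeze": 50}}

```text
time_s: 11.15
tool_pos: [0.4616, -0.184, 0.1184]
tool_rot: [179.8, -0.7, 12.0]
force: [4.9, 4.9, 13.5]
grip_width: 0.0207
grasp_force: 49.6
```

```bash
python3 -c "
from h import *
st()"
```

```text
t 11.15 P [-90.3 108.7 137.4] f [ 5.8  3.8 13.5] w 0.0207 q [-16.   4.  36. 114.  -3.  63. -57.] [179.8  -0.7  12. ]
lever a 1.2514012973512103 r 0.12153554037740726
hood a 0.42821265946655807 r 0.15753144082895437
lever f rad 3.829390677885419 f back 14.150392350896727
```

```bash
python3 - <<'E'
from h import *
A=np.linspace(1.23,0,38);print(rows(lev,A[:20],255));print(rows(lev,A[19:],255))
E
```

```text
2.6 0 -3.0 0 255;2.7 0 -3.0 0 255;2.8 0 -2.8 0 255;2.9 0 -2.8 0 255;2.9 0 -2.6 0 255;3.1 0 -2.6 0 255;3.1 0 -2.5 0 255;3.2 0 -2.3 0 255;3.3 0 -2.3 0 255;3.4 0 -2.1 0 255;3.5 0 -2.0 0 255;3.5 0 -1.9 0 255;3.5 0 -1.8 0 255;3.7 0 -1.7 0 255;3.6 0 -1.5 0 255;3.8 0 -1.4 0 255;3.7 0 -1.3 0 255;3.8 0 -1.2 0 255;3.9 0 -1.1 0 255
3.9 0 -0.9 0 255;3.9 0 -0.8 0 255;3.9 0 -0.7 0 255;4.0 0 -0.5 0 255;4.0 0 -0.4 0 255;3.9 0 -0.2 0 255;4.0 0 -0.2 0 255;4.0 0 -0.0 0 255;4.0 0 0.2 0 255;4.0 0 0.2 0 255;3.9 0 0.4 0 255;4.0 0 0.6 0 255;3.9 0 0.6 0 255;3.9 0 0.8 0 255;3.9 0 1.0 0 255;3.9 0 1.0 0 255;3.8 0 1.2 0 255;3.7 0 1.3 0 255
```

Request:
{"name": "arm_command", "arguments": {"series": "2.6 0 -3.0 0 255;2.7 0 -3.0 0 255;2.8 0 -2.8 0 255;2.9 0 -2.8 0 255;2.9 0 -2.6 0 255;3.1 0 -2.6 0 255;3.1 0 -2.5 0 255;3.2 0 -2.3 0 255;3.3 0 -2.3 0 255;3.4 0 -2.1 0 255;3.5 0 -2.0 0 255;3.5 0 -1.9 0 255;3.5 0 -1.8 0 255;3.7 0 -1.7 0 255;3.6 0 -1.5 0 255;3.8 0 -1.4 0 255;3.7 0 -1.3 0 255;3.8 0 -1.2 0 255;3.9 0 -1.1 0 255"}}

```text
time_s: 12.73
tool_pos: [0.518, -0.1722, 0.1553]
tool_rot: [179.9, -0.0, 11.9]
force: [0.7, -1.4, 8.3]
grip_width: 0.0213
grasp_force: 49.5
```

```bash
python3 -c "
from h import *
st()"
```

```text
t 12.7333 P [-32.6 108.5 174.3] f [ 0.4 -1.5  8.3] w 0.0213 q [-16.   9.  35. 104.  -5.  68. -58.] [179.9  -0.   11.9]
lever a 0.673370914752141 r 0.11842768652338077
hood a 0.8738073163179876 r 0.13340168606802966
lever f rad 7.761407441135025 f back 2.980672099535708
```

Request:
{"name": "arm_command", "arguments": {"series": "3.9 0 -1.3 0 255;3.9 0 -1.2 0 255;3.9 0 -1.1 0 255;4.0 0 -0.5 0 255;4.0 0 -0.4 0 255;3.9 0 -0.2 0 255;4.0 0 -0.2 0 255;4.0 0 0 0 255;4.0 0 0.2 0 255;4.0 0 0.2 0 255;3.9 0 0.4 0 255;4.0 0 0.6 0 255;3.9 0 0.6 0 255;3.9 0 0.8 0 255;3.9 0 1.0 0 255;3.9 0 1.0 0 255;3.8 0 1.2 0 255;3.7 0 1.3 0 255"}}

```text
time_s: 14.23
tool_pos: [0.5874, -0.1578, 0.1521]
tool_rot: [179.8, -0.0, 11.9]
force: [1.1, -4.6, 6.1]
grip_width: 0.0205
grasp_force: 49.5
```

```bash
python3 -c "
from h import *
st()"
```

```text
t 14.2333 P [ 38.2 108.2 171.1] f [ 0.1 -4.7  6.1] w 0.0205 q [-15.  17.  34.  96. -10.  70. -58.] [179.8  -0.   11.9]
lever a 0.05509796465721439 r 0.11406534531849127
hood a 1.4221414806573514 r 0.10024681711379917
lever f rad 5.910859855879046 f back -1.6771369062745403
```

Request:
{"name": "arm_command", "arguments": {"series": "0.8 0 0 0 255;0.8 0.5 0 0 255;0.8 0.5 0.2 0 255;0.6 0 0.3 0 255;0 0 0 0 255;0 0 0 0 255"}}

```text
time_s: 14.73
tool_pos: [0.5885, -0.1576, 0.1516]
tool_rot: [180.0, 0.2, 11.9]
force: [-2.6, -3.4, 9.0]
grip_width: 0.0209
grasp_force: 49.3
```

```bash
python3 - <<'E'
from h import *
st()
b=cams.read_camera("scene");p=[.5724,-.27162,.20819]
k=8;x0,y0=285,150;c=cv2.resize(b[y0:y0+70,x0:x0+70],None,fx=k,fy=k,interpolation=cv2.INTER_CUBIC)
for a,col in((0,(0,255,0)),(.1,(0,0,255))):
    for r in(.03,.05,.07,.09,.12):
        q=(proj("scene",W(p,lev(a,r)))-[x0,y0]+.5)*k;cv2.circle(c,tuple(int(v) for v in q),3,col,-1)
cv2.imwrite("pics/g.png",c)
E
```

```text
t 14.7333 P [ 39.3 108.2 170.6] f [-3.2 -2.8  9. ] w 0.0209 q [-15.  18.  34.  95. -10.  70. -58.] [180.    0.2  11.9]
lever a 0.0436596343900138 r 0.11390110319680528
hood a 1.433223375841035 r 0.09953874329777783
lever f rad 7.615967364185231 f back -5.817148035653737
```

View pics/g.png

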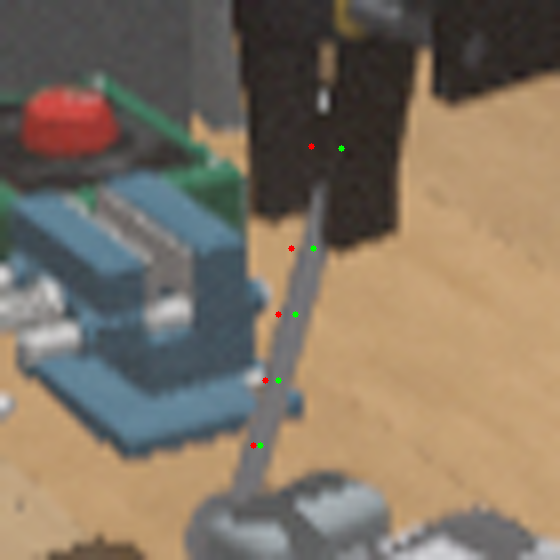

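The rod lies on the green line (angle 0), so the lever is at rest against its stop. I release it now.

Request:
{"name": "arm_command", "arguments": {"series": "-0.8 0 -1 0 255;0 0 0 0 255;0 0 0 0 60;0 0 0 0 60;0 0 0 0 60;0 0 0 0 60;0 0 0 0 60;0 0 0 0 60;0 0 -8 0 60;0 0 -15 0 60;0 0 -20 0 60;0 0 -20 0 60;0 0 0 0 60", "squeeze": 40}}

```text
time_s: 15.87
tool_pos: [0.5917, -0.1566, 0.22]
tool_rot: [179.9, -0.4, 12.0]
force: [0.1, -0.6, 1.5]
grip_width: 0.0664
grasp_force: 0.0
```

```bash
python3 - <<'E'
from h import *
st()
b=cams.read_camera("scene");print(blob(b,(327,168)),proj("scene",W([.5724,-.27162,.20819],lev(0))))
t=cams.read_camera("top");print(blob(t,(376,256)))
E
```

```text
t 15.8667 P [ 42.6 108.5 239. ] f [ 0.  -0.6  1.5] w 0.0664 q [-16.  15.  34.  91.  -9.  77. -59.] [179.9  -0.4  12. ]
lever a 0.14043879028669945 r 0.18091652346811118
hood a 1.5088017348985363 r 0.1672798371869365
lever f rad 1.4500404365568715 f back -0.2974613354594439
(array([326.97014925, 167.80597015]), array([ 5,  4,  9, 10, 67], dtype=int32)) [327.14256972 168.03805529]
(array([376.        , 255.66666667]), array([ 4,  4, 11, 11, 93], dtype=int32))
```

Request:
{"name": "arm_command", "arguments": {"series": "-16.8 13.6 0 0 60;-16.8 13.6 0 0 60;-16.8 13.6 0 0 60;-16.8 13.6 0 0 60;-16.8 13.6 0 0 60;-16.8 13.6 0 0 60;-16.8 13.6 0 0 60;-16.8 13.5 0 0 60;0 0 20 0 60;0 0 25 0 60;0 0 25 0 60;0 0 25 0 60;0 0 0 0 60;0 0 0 0 60;0 0 0 0 60"}}

```text
time_s: 17.22
tool_pos: [0.4807, -0.2905, 0.1208]
tool_rot: [180.0, -0.0, 12.0]
force: [-0.5, -0.5, -0.0]
grip_width: 0.0669
grasp_force: 0.0
```

```bash
python3 - <<'E'
from h import *
st()
E
```

```text
t 17.2167 P [-93.6   0.5 139.8] f [-0.6 -0.4 -0. ] w 0.0669 q [ -6.  14.  39. 104. -10.  65. -42.] [180.  -0.  12.]
lever a 1.2527340416545767 r 0.12556738678639925
hood a 0.4331695561082258 r 0.16148843762276172
lever f rad 0.4653333919972144 f back -0.396136658980719
```

Request:
{"name": "arm_command", "arguments": {"series": "1.6 0.5 20 0 60;0 0 20 0 60;0 0 15 0 60;0 0 9 0 60;0 0 4 0 60;0 0 0 0 60;0 0 0 0 60;0 0 0 0 60;0 0 0 0 60"}}

```text
time_s: 17.97
tool_pos: [0.4828, -0.2907, 0.053]
tool_rot: [179.9, -0.1, 12.0]
force: [0.0, -0.3, -0.2]
grip_width: 0.0665
grasp_force: 0.0
```

Request:
{"name": "arm_command", "arguments": {"series": "0 0 0 0 255;0 0 0 0 255;0 0 0 0 255;0 0 0 0 255;0 0 0 0 255;0 0 0 0 255;0 0 0 0 255;0 0 0 0 255;0 0 0 0 255", "squeeze": 40}}

```text
time_s: 18.72
tool_pos: [0.4817, -0.2889, 0.0517]
tool_rot: [-179.9, 0.0, 12.0]
force: [-1.7, 2.9, 2.3]
grip_width: 0.0214
grasp_force: 40.0
```

```bash
python3 - <<'E'
from h import *
st()
A=np.concatenate([np.linspace(0,1.756,55)]);
for i in(0,18,36):print(rows(hood,A[i:i+19],255))
E
```

```text
t 18.7167 P [-92.3   1.9  70.7] f [-1.1  3.2  2.3] w 0.0214 q [ -4.  19.  38. 108. -14.  58. -39.] [-179.9    0.    12. ]
lever a 1.831334881107551 r 0.09768141568034992
hood a -0.008761041477361562 r 0.14529636315789288
lever f rad 1.3083698392386298 f back 2.228876208978404
0.1 0 -4.7 0 255;0.2 0 -4.7 0 255;0.4 0 -4.7 0 255;0.5 0 -4.7 0 255;0.7 0 -4.7 0 255;0.9 0 -4.6 0 255;0.9 0 -4.6 0 255;1.2 0 -4.6 0 255;1.3 0 -4.5 0 255;1.4 0 -4.5 0 255;1.6 0 -4.5 0 255;1.7 0 -4.4 0 255;1.9 0 -4.3 0 255;2.0 0 -4.3 0 255;2.1 0 -4.2 0 255;2.3 0 -4.1 0 255;2.4 0 -4.0 0 255;2.5 0 -4.0 0 255
2.7 0 -3.9 0 255;2.8 0 -3.8 0 255;2.9 0 -3.7 0 255;3.0 0 -3.6 0 255;3.2 0 -3.5 0 255;3.2 0 -3.4 0 255;3.4 0 -3.3 0 255;3.5 0 -3.2 0 255;3.6 0 -3.1 0 255;3.6 0 -2.9 0 255;3.8 0 -2.8 0 255;3.9 0 -2.8 0 255;3.9 0 -2.5 0 255;4.0 0 -2.5 0 255;4.1 0 -2.3 0 255;4.2 0 -2.2 0 255;4.3 0 -2.0 0 255;4.3 0 -1.9 0 255
4.4 0 -1.8 0 255;4.4 0 -1.6 0 255;4.5 0 -1.5 0 255;4.5 0 -1.3 0 255;4.6 0 -1.2 0 255;4.6 0 -1.0 0 255;4.6 0 -0.9 0 255;4.7 0 -0.7 0 255;4.6 0 -0.6 0 255;4.7 0 -0.4 0 255;4.7 0 -0.3 0 255;4.7 0 -0.1 0 255;4.8 0 -0.0 0 255;4.7 0 0.2 0 255;4.7 0 0.3 0 255;4.7 0 0.5 0 255;4.6 0 0.6 0 255;4.7 0 0.8 0 255
```

Request:
{"name": "arm_command", "arguments": {"series": "0.1 -0.5 -4.7 0 255;0.2 -0.5 -4.7 0 255;0.4 0 -4.7 0 255;0.5 0 -4.7 0 255;0.7 0 -4.7 0 255;0.9 0 -4.6 0 255;0.9 0 -4.6 0 255;1.2 0 -4.6 0 255;1.3 0 -4.5 0 255;1.4 0 -4.5 0 255;1.6 0 -4.5 0 255;1.7 0 -4.4 0 255;1.9 0 -4.3 0 255;2.0 0 -4.3 0 255;2.1 0 -4.2 0 255;2.3 0 -4.1 0 255;2.4 0 -4.0 0 255;2.5 0 -4.0 0 255", "squeeze": 50}}

```text
time_s: 20.22
tool_pos: [0.506, -0.2839, 0.1324]
tool_rot: [-180.0, -0.0, 12.0]
force: [1.0, 4.8, -4.8]
grip_width: 0.0204
grasp_force: 50.1
```

```bash
python3 -c "
from h import *
st()"
```

```text
t 20.2167 P [-67.5   1.7 151.4] f [ 2.   4.5 -4.8] w 0.0204 q [ -6.  16.  39. 101. -11.  67. -43.] [-180.   -0.   12.]
lever a 1.0315444912552256 r 0.11509730195610365
hood a 0.5824921335502788 r 0.1443076788530785
lever f rad -4.983421142656045 f back -1.4599848412891188
```

Tracking well (0.58 of 0.585 rad). I continue along the arc.

Request:
{"name": "arm_command", "arguments": {"series": "2.7 -0.5 -3.9 0 255;2.8 -0.5 -3.8 0 255;2.9 0 -3.7 0 255;3.0 0 -3.6 0 255;3.2 0 -3.5 0 255;3.2 0 -3.4 0 255;3.4 0 -3.3 0 255;3.5 0 -3.2 0 255;3.6 0 -3.1 0 255;3.6 0 -2.9 0 255;3.8 0 -2.8 0 255;3.9 0 -2.8 0 255;3.9 0 -2.5 0 255;4.0 0 -2.5 0 255;4.1 0 -2.3 0 255;4.2 0 -2.2 0 255;4.3 0 -2.0 0 255;4.3 0 -1.9 0 255"}}

```text
time_s: 21.72
tool_pos: [0.568, -0.2711, 0.1845]
tool_rot: [179.9, 0.1, 11.9]
force: [4.3, -2.5, -13.7]
grip_width: 0.0203
grasp_force: 50.5
```

```bash
python3 -c "
from h import *
st()"
```

```text
t 21.7167 P [ -4.2   1.4 203.5] f [  3.7  -3.3 -13.7] w 0.0203 q [ -7.  19.  38.  90. -12.  74. -46.] [1.799e+02 1.000e-01 1.190e+01]
lever a 0.41504102931696657 r 0.14176624048579803
hood a 1.1603185982088011 r 0.14337675183866758
lever f rad -13.863775882798357 f back 2.762561932663614
```

Request:
{"name": "arm_command", "arguments": {"series": "4.4 0.3 -1.2 0 255;4.4 0.3 -1.0 0 255;4.5 0 -0.9 0 255;4.5 0 -0.8 0 255;4.6 0 -1.2 0 255;4.6 0 -1.0 0 255;4.6 0 -0.9 0 255;4.7 0 -0.7 0 255;4.6 0 -0.6 0 255;4.7 0 -0.4 0 255"}}

```text
time_s: 22.55
tool_pos: [0.6133, -0.2618, 0.1946]
tool_rot: [179.9, -0.0, 11.9]
force: [-1.6, -3.0, -3.0]
grip_width: 0.0212
grasp_force: 50.0
```

```bash
python3 -c "
from h import *
st()"
```

```text
t 22.55 P [ 42.1   1.2 213.6] f [-2.2 -2.6 -3. ] w 0.0212 q [ -7.  24.  37.  84. -14.  77. -47.] [179.9  -0.   11.9]
lever a 0.11032196930956184 r 0.15607686911289634
hood a 1.493635230866789 r 0.1420379526285357
lever f rad -3.405427175087186 f back -1.3878327090099658
```

Request:
{"name": "arm_command", "arguments": {"series": "4.7 0 -0.3 0 255;4.7 0 -0.1 0 255;4.8 0 0 0 255;4.7 0 0.2 0 255;4.7 0 0.3 0 255;4.5 0 0.5 0 255;4 0 0.5 0 255;2.5 0 0.4 0 255;1.5 0 0.2 0 255;0.5 0 0.1 0 255;0 0 0 0 255;0 0 0 0 255;0 0 0 0 255;0 0 0 0 255"}}

```text
time_s: 23.72
tool_pos: [0.6486, -0.2545, 0.1921]
tool_rot: [179.9, 0.0, 11.9]
force: [-1.4, -5.0, -4.0]
grip_width: 0.0215
grasp_force: 50.1
```

```bash
python3 - <<'E'
from h import *
st();p=[.5724,-.27162,.20819]
b=cams.read_camera("scene");k=5;x0,y0=270,120
c=cv2.resize(b[y0:y0+150,x0:x0+150],None,fx=4,fy=4,interpolation=cv2.INTER_CUBIC)
for a,col in((1.656,(255,0,0)),(1.756,(0,255,0)),(1.856,(0,0,255))):
  for y in(-.061,.061):
    for r in(.0,.03,.06,.09,.109):
        P=np.array([.053-r*np.cos(a),y,.072+r*np.sin(a)])
        q=(proj("scene",W(p,P))-[x0,y0]+.5)*4;cv2.circle(c,tuple(int(v) for v in q),2,col,-1)
cv2.imwrite("pics/i.png",c)
E
```

```text
t 23.7167 P [ 78.1   1.  211.1] f [-2.4 -4.6 -4. ] w 0.0215 q [ -6.  28.  36.  79. -16.  78. -48.] [179.9   0.   11.9]
lever a -0.10565878888032804 r 0.1660235735316302
hood a 1.749057386444795 r 0.14132389281274796
lever f rad -4.683038972602003 f back -0.41767581188822267
```

View pics/i.png

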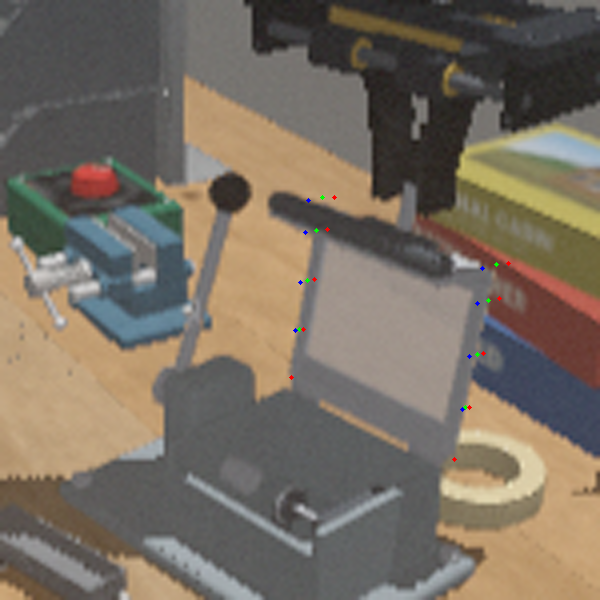

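Request:
{"name": "arm_command", "arguments": {"series": "0.7 0.5 0 0 255;0.7 0.5 0.3 0 255;0 0 0.3 0 255;0 0 0 0 255;0 0 0 0 255;0 0 0 0 255;0 0 0 0 255;0 0 0 0 255"}}

```text
time_s: 24.43
tool_pos: [0.6503, -0.2541, 0.1917]
tool_rot: [-180.0, -0.0, 12.0]
force: [-0.7, -3.3, -2.6]
grip_width: 0.0212
grasp_force: 50.1
```

```bash
python3 - <<'E'
from h import *
st()
t=cams.read_camera("top");cv2.imwrite("pics/t.png",t)
i=cv2.imread("pics/top0.png");print([np.abs(t[v-12:v+13,u-12:u+13].astype(int)-i[v-12:v+13,u-12:u+13]).mean().round(1) for u,v in((402,261),(342,272),(365,151))])
E
```

```text
t 24.4333 P [ 79.8   1.  210.7] f [-1.4 -3.1 -2.6] w 0.0212 q [ -6.  28.  36.  79. -16.  78. -48.] [-180.   -0.   12.]
lever a -0.11607563322598974 r 0.16646295058015356
hood a 1.7616966258659006 r 0.1412742120683813
lever f rad -2.9415719526854396 f back -0.0821243631648163
[np.float64(18.6), np.float64(22.8), np.float64(61.6)]
```

View pics/t.png

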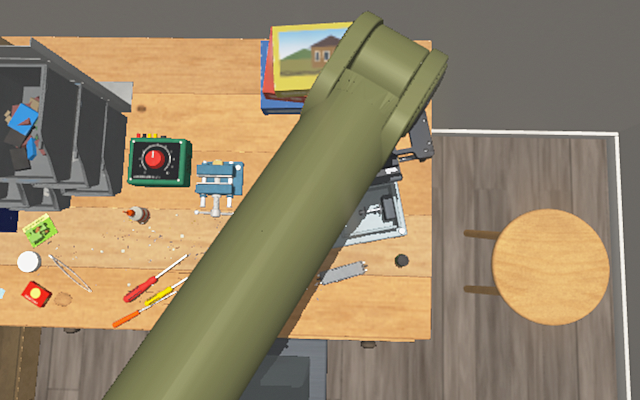

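The jar (402,261) and the wagon's right end (366,266) are where they were, and the scene crop showed the tape roll unmoved. The ball is at x ≈ 80 mm in the press frame, which is the 1.756 rad balance point, with the knob still gripped. I hand in.

```bash
python3 -c "
from cell import env
print(env.sign_off())"
```

```text
the job is handed in; nothing more can be done
None
```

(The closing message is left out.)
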